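Lock the board carrier in its nest with the T-handle hex key

TASK

Lock the board carrier in its nest: take the orange T-handle hex key from the rack, feel it into the hex socket hidden at the bottom of the cam clamp's bore, pressing only lightly while you turn it until it drops in, and turn it clockwise as far as it goes, so that the cam pushes the carrier home against its two end stops and holds it tight. Then draw the key out and put it back upright, fully down, in its own hole of the rack. Do not touch the carrier with hand or key, and leave everything else where it is.

Things in the scene. Friction and masses are not known exactly. Their poses are not given: they have to be found in the camera images.
- key: Orange T-handle hex key, 14 mm across flats, 132 mm long, 220 g, foot bevelled 0.5 mm. Origin: centre of its foot; z up the shaft to the handle. Handle: bar along the key's x, 100 long x 16 wide (y) x 22 high, z = 110 to 132 mm; pinch it across its 16 mm. Two hex corners lie along x. It fits a socket every 60 deg.
- base: White nest box, 300 (x) x 220 (y) x 45 mm, fixed. Origin: centre of its underside. On its top: the cam clamp at the -x end, the carrier in the middle between black side guides, two dark end stops at +x. z up.
- clamp: Fixed steel housing of the cam clamp, 46 (x) x 64 (y) x 34 mm, on the base's top; a brass eccentric cam shows at its +x side. Origin: on the cam's axis, at the base's top face. Clockwise (seen from above) drives the cam towards the carrier, by 0.65 to 1.6 rad, to a solid stop; drag about 0.25 N m all the way, clearly more at the stop; it stays where it is left.
- bore (a point): Centre of the clamp's 21 mm bore at the housing's top face, z up along the cam's axis. 12 mm down lies the cam screw's face with its hex socket: 14 mm across flats, 11.5 mm deep, about 0.6 mm play, so 4 deg of free turn each way. How the hex is turned is unknown and differs every time. About 5 N on the face is enough while feeling for it; 20 N spoils the socket's edge.
- carrier: Loose aluminium board carrier, 180 (x) x 140 (y) x 10 mm, about 0.6 kg, with a green circuit board on it. Origin: centre of its underside. Axes as the base. Home is 7.4 mm along the base's x from the base's origin, against the end stops; at the start it lies 1.8 to 3.6 mm short of that.
- rack: Grey plastic key rack, 210 (x) x 50 (y) x 60 mm high, fixed, with three blind holes in its top in a row along x, each with a T-handle key; handles stand across the row. Origin: centre of its underside.
- hole_floor (a point): Centre of the floor of the orange key's own hole, at the rack's -x end: 20 mm in diameter, 48 mm deep, the top of the rack 48 mm above this point. The key's foot stands on it.
- key10: Bystander: blue T-handle key in the rack's middle hole, 75 mm from the orange one; handle 85 x 14 x 18 mm, 120 mm high. Origin: its foot.
- key8: Bystander: black T-handle key in the rack's +x hole; handle 75 x 14 x 18 mm, 120 mm high. Origin: its foot.
- screwdriver: Bystander: yellow screwdriver lying at the right of the nest.
- brush: Bystander: brush lying at the far right.
- bottle: Bystander: white bottle with blue cap, 48 mm in diameter, 120 mm high, at the right.
- spare_board: Bystander: green circuit board 85 x 60 x 6 mm, lying at the far left of the nest.
- screw_tray: Bystander: blue divided tray 120 x 90 x 30 mm, beyond the rack.
- spare_collar: Bystander: brass collar, 44 mm in diameter, 16 mm high, left of the rack.
Not all that is in view belongs to the job. There is more than one size of the key; the one meant has the size given above.

How it is judged:
By the outcome, as a careful person would: the job done as asked, in the order asked, and still so for the second after the job is handed in, with the robot touching nothing.
It also fails if it takes over 61 s, if anything falls off the work surface, if the arm or the gripper's body presses on something with over 40 N, if the wrist force passes 120 N, or if a joint passes its speed limit or range.

ROBOT

A 6-joint arm with a two-finger parallel gripper is mounted at the origin on the work surface. World frame = base frame: x ahead of the robot, y to its left, z up, the work surface at z = 0. Lengths are in m, angles in rad, forces in N, time in s.
With the tool pointing down it reaches from about 0.325 to 0.9 m from the base axis. Payload 6.1 kg.
Tool frame: the origin (TCP) lies between the finger pads; the fingertips stand bot.nose_length ahead of it and the grasp point (between the pads) lies 6 mm ahead of it (bot.nose_length is the distance from the TCP to the fingertips, in m); z points along the fingers, x is the direction in which the jaws open and shut, and the axes are right-handed (so a half turn about z gives the same grasp; the last joint's range is limited). The gripper opens to 85 mm and grips with 20 to 120 N. Pads are 22 mm wide; open, the fingers measure 114 mm over their backs; the gripper's body (76 mm by 85 mm) begins 54 mm behind the grasp point. The pads swing forward as they close: fully open they stand 13 mm farther back than shut.
Start: joints at [-1.405, 0.22, 1.526, -0, 1.395, -0.126], TCP at [0.18, -0.599, 0.256] pointing down, gripper open.
Joint ranges: [-2.98, 2.98], [-0.91, 2.08], [0.09, 2.57], [-1.24, 4.39], [0.2, 2.65], [-2.68, 2.68]. Speed limits (rad/s): [2.57, 2.57, 3.01, 3.14, 3.14, 3.14].

INTERFACE

Orientations are given as a rotation vector (axis times angle).
In Python, from bench import bot gives the robot as it stands.
- The arm moves only by the tool jog_arm, never from a script. Its arguments are lists of equal length, an entry for each row: "travel": the shift along the world's x, y, z in cm, a list of three; "rot": the turn, a rotation vector about the world's x, y, z in rad, a list of three. A call has exactly 8 rows; each row shifts and turns the commanded pose from where the row before left it; what a row does not reach is not made up. A row lasts 1/10 s, in which the tool goes at most 50 mm and 8.59 degrees, less where a joint would pass 70% of its speed; a pose out of reach is approached as far as the arm can. A call is refused whole if a number of a shift passes 5 or a number of a turn 0.15, either way. A call with a gripper value outside its range is refused whole. "hand" is the finger opening in cm, from 0 to 8.54, set as the call begins (left out, the last holds). The fingers move at their own pace and stop on an object; "newtons" is the grip in N (left out, the last holds). Time passes only in rows, so rows that do not move let the fingers close, or fill a call up. It gives the time, the measured TCP pose, the force and the opening at its end, in the units of the state.
- bot.get_state(): the state, without advancing time (a new reading comes with each control period).
- bot.grab_frame(name): name is "side" or "top" or "wrist"; returns a dict with "color" (400x640x3 uint8, red, green, blue), "K" (3x3 intrinsics, pixels), "rvec" (rotation vector, rad) and "tvec" (3), from world to camera coordinates, as OpenCV has them. Camera axes: x right, y down, z forward; pixel columns grow to the right and rows downward; lengths in m; the calibration is good to about 2 mm. The wrist camera is an equidistant fisheye: a pixel r from the principal point sees the ray r / f radians off the axis. A picture is of the moment at which its call begins. There is no depth.
- bot.sign_off(): hands the job in, once; it reports no verdict.
Trained networks look in a picture, given as the dict that the camera call returned (one of the last four; its "shot" number tells which), for a name from the list of things; names that differ only in an ending like _2 or _b are one class to them, and where a whole thing is asked for, a point or a joint stands for the part that bears it (a point fixed in the world has none). Each returns a list of dicts, best first, with "score" (0 to 1); they miss things now and then, are a little off and sometimes report something else, mostly with a low value. They report only what shows in the picture. A call takes as long as a camera call. They do not tell look-alikes from the thing itself.
- bot.silhouettes(picture, target): "pixels" (400x640 bool, what is visible of it) and "centre" ([column, row] in pixels, amid what is visible of it).
- bot.place_of(picture, target): "centre" ([column, row] in pixels: a listed point, or the origin of a listed thing).
The state is a dict: "t": time; "joint_positions": joint angles; "joint_velocities": joint speeds; "tau": joint torques, N m; "tcp_pos": TCP position; "orientation": TCP orientation; "force": force on the tool from outside, world axes, zero at the start; "moment": the same for the moment, N m; "grip_width": finger opening in m.
Only numpy, scipy, OpenCV 4.12 (cv2) and the standard library are available. Lean on these libraries where they do the work, as an engineer would, in place of code of your own. Each camera call takes 0.05 s, during which the arm holds its last target.

## Working session

There is one attempt and no reset: what is moved stays moved. The work goes in short steps, Python scripts to look and compute and a tool call to move; the robot and the scene stay as the last step left them, time stands still between calls to the robot, and variables do not carry over. Pictures are saved under pics/ and viewed, and the job is handed in when it is done.

Besides the shell and the picture viewer there is one more tool, called after "Request:" in YAML: its name, and indented under it one key for each argument. jog_arm: Moves the arm, as the interface text tells. Its arguments: {"type":"object","properties":{"travel":{"type":"array"},"rot":{"type":"array"},"hand":{"type":"number"},"newtons":{"type":"number"}},"required":["travel","rot"]}

```bash
ls; mkdir -p pics
python3 - <<'E'
from bench import bot
import cv2, numpy as np, pickle
s=bot.get_state(); print({k:(np.round(v,4).tolist() if not isinstance(v,float) else v) for k,v in s.items()}); print(bot.nose_length)
fs={}
for n in ("side","top","wrist"):
    f=bot.grab_frame(n); fs[n]=f
    cv2.imwrite(f"pics/{n}0.png",f["color"][:,:,::-1])
    print(n,np.round(f["K"],1).tolist(),np.round(f["rvec"],4),np.round(f["tvec"],4),f["shot"])
    for t in ("key","bore","hole_floor","rack","carrier","base","clamp","key10","key8"):
        try: print(n,t,[(np.round(d["centre"],1).tolist(),round(d["score"],2)) for d in bot.place_of(f,t)[:3]])
        except Exception as e: print(n,t,e)
pickle.dump(fs,open("f0.pkl","wb"))
print(bot.get_state()["t"])
E
```

```text
pics
{'t': 0.0, 'joint_positions': [-1.4051, 0.2212, 1.5276, 0.0, 1.3947, -0.1261], 'joint_velocities': [0.0005, -0.0003, -0.0007, 0.0006, 0.0009, -0.0015], 'tau': [0.0003, -49.6894, -38.9396, -0.0003, 0.011, 0.0], 'tcp_pos': [0.1797, -0.598, 0.2552], 'orientation': [-2.5197, 1.8741, 0.0022], 'force': [-0.2412, -0.2794, -0.0846], 'moment': [0.0035, -0.0385, 0.0075], 'grip_width': 0.085159532618421}
0.025
side [[501.0, 0.0, 324.7], [0.0, 501.0, 204.8], [0.0, 0.0, 1.0]] [ 0.633  -2.7006  1.1085] [0.4766 0.2395 1.2475] 1
side key [([278.3, 305.5], 0.88), ([308.1, 317.7], 0.86), ([353.9, 342.0], 0.83)]
side bore [([351.2, 195.6], 0.6), ([283.8, 302.0], 0.33)]
side hole_floor [([308.2, 314.0], 0.83)]
side rack [([283.4, 311.8], 0.93)]
side carrier [([317.2, 197.4], 0.9), ([353.3, 204.8], 0.61)]
side base [([315.2, 205.3], 0.67)]
side clamp [([350.3, 204.3], 0.78)]
side key10 [([278.3, 305.5], 0.88), ([308.1, 317.7], 0.86), ([353.9, 342.0], 0.83)]
side key8 [([278.3, 305.5], 0.88), ([308.1, 317.7], 0.86), ([353.9, 342.0], 0.83)]
top [[457.5, 0.0, 315.7], [0.0, 457.5, 205.7], [0.0, 0.0, 1.0]] [ 2.2017 -2.1889  0.0984] [-0.0414  0.5267  1.4015] 2
top key [([255.1, 265.6], 0.94), ([211.2, 235.2], 0.78), ([212.5, 272.2], 0.64)]
top bore [([325.7, 221.3], 0.78)]
top hole_floor [([212.8, 235.9], 0.82)]
top rack [([215.6, 213.6], 0.57)]
top carrier [([327.7, 181.0], 0.59)]
top base []
top clamp [([322.7, 216.3], 0.82), ([210.6, 192.5], 0.71)]
top key10 [([255.1, 265.6], 0.94), ([211.2, 235.2], 0.78), ([212.5, 272.2], 0.64)]
top key8 [([255.1, 265.6], 0.94), ([211.2, 235.2], 0.78), ([212.5, 272.2], 0.64)]
wrist [[309.7, 0.0, 310.9], [0.0, 309.7, 204.1], [0.0, 0.0, 1.0]] [-2.3291  1.7345  0.2479] [-0.625  -0.0357  0.3796] 3
wrist key []
wrist bore []
wrist hole_floor []
wrist rack []
wrist carrier []
wrist base []
wrist clamp []
wrist key10 []
wrist key8 []
1.5
```

View pics/side0.png

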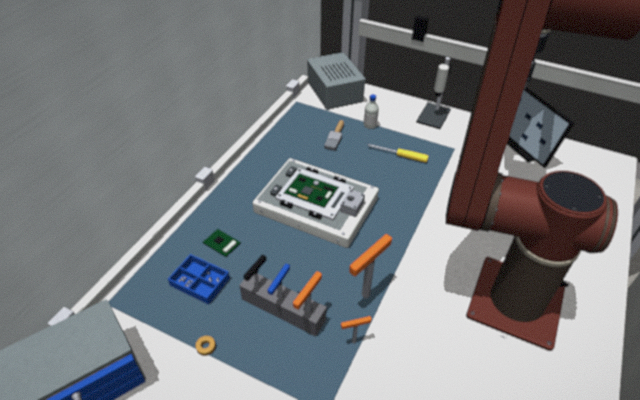

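View pics/top0.png

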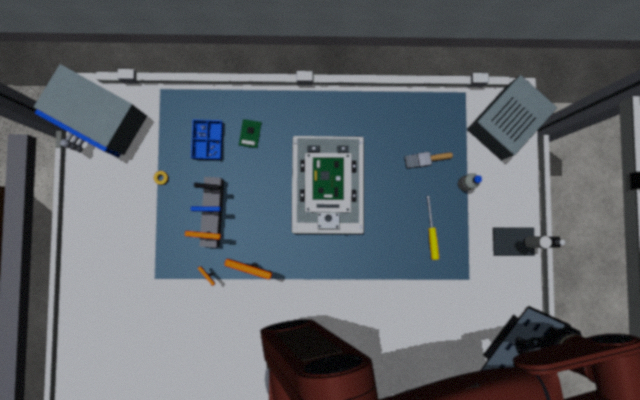

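View pics/wrist0.png

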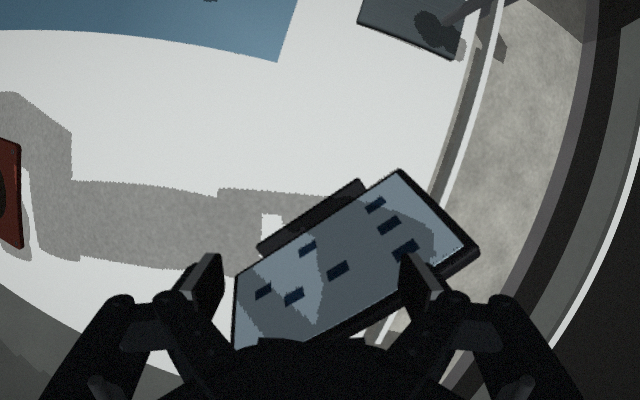

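```bash
cat > h.py <<'E'
import numpy as np, cv2
def ray(f,px):
    R=cv2.Rodrigues(np.asarray(f["rvec"],float))[0]; t=np.asarray(f["tvec"],float).ravel(); K=f["K"]
    c=-R.T@t
    u=np.array([(px[0]-K[0,2])/K[0,0],(px[1]-K[1,2])/K[1,1]])
    if f.get("fish"):
        r=np.hypot(*u); d=np.array([*(u/r*np.sin(r)),np.cos(r)]) if r>1e-9 else np.array([0,0,1.])
    else: d=np.array([*u,1.])
    return c,R.T@d
def atz(f,px,z):
    c,d=ray(f,px); return c+d*(z-c[2])/d[2]
def proj(f,P):
    R=cv2.Rodrigues(np.asarray(f["rvec"],float))[0]; t=np.asarray(f["tvec"],float).ravel(); K=f["K"]
    p=R@np.asarray(P,float)+t
    if f.get("fish"):
        th=np.arctan2(np.hypot(p[0],p[1]),p[2]); n=p[:2]/np.hypot(p[0],p[1])*th
    else: n=p[:2]/p[2]
    return n*np.array([K[0,0],K[1,1]])+K[:2,2]
E
python3 - <<'E'
import pickle,cv2,numpy as np
from h import *
fs=pickle.load(open("f0.pkl","rb"))
S,T=fs["side"],fs["top"]
for n,f,px,z in [("hole",S,(308.2,314),.012),("hole",T,(212.8,235.9),.012),("key",S,(308.1,317.7),.012),("key",T,(211.2,235.2),.012),
 ("bore",S,(351.2,195.6),.079),("bore",T,(325.7,221.3),.079),("clamp",S,(350.3,204.3),.045),("clamp",T,(322.7,216.3),.045),("rack",S,(283.4,311.8),0),("rack",T,(215.6,213.6),0),("base",S,(315.2,205.3),0),("carrier",S,(317.2,197.4),.045),("carrier",T,(327.7,181),.045)]:
    print(n,atz(f,px,z).round(4))
for i,(n,f,x,y,w,h) in enumerate([("top",T,150,160,140,140),("top",T,270,120,120,130),("side",S,230,230,170,130),("side",S,240,150,150,100)]):
    c=cv2.resize(f["color"][y:y+h,x:x+w,::-1],None,fx=5,fy=5,interpolation=cv2.INTER_CUBIC)
    cv2.imwrite(f"pics/c{i}.png",c[:600,:800])
for r in (("top",T),("side",S)): pass
E
```

```text
hole [0.4419 0.2716 0.012 ]
hole [0.4316 0.2794 0.012 ]
key [0.4375 0.2807 0.012 ]
key [0.4338 0.2843 0.012 ]
bore [ 0.4892 -0.0805  0.079 ]
bore [ 0.4764 -0.0669  0.079 ]
clamp [ 0.4897 -0.0799  0.045 ]
clamp [ 0.4928 -0.0591  0.045 ]
rack [0.502  0.2863 0.    ]
rack [0.5013 0.2745 0.    ]
base [ 0.5957 -0.0709  0.    ]
carrier [ 0.5851 -0.0623  0.045 ]
carrier [ 0.601 -0.074  0.045]
```

View pics/c0.png

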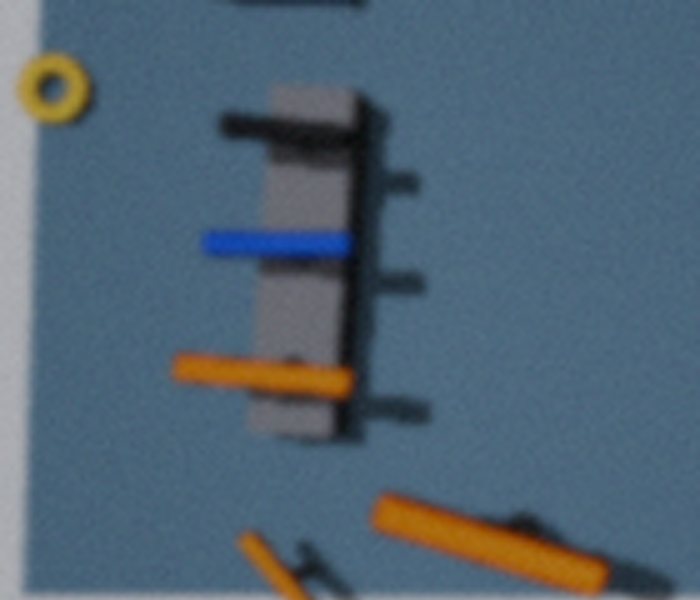

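View pics/c1.png

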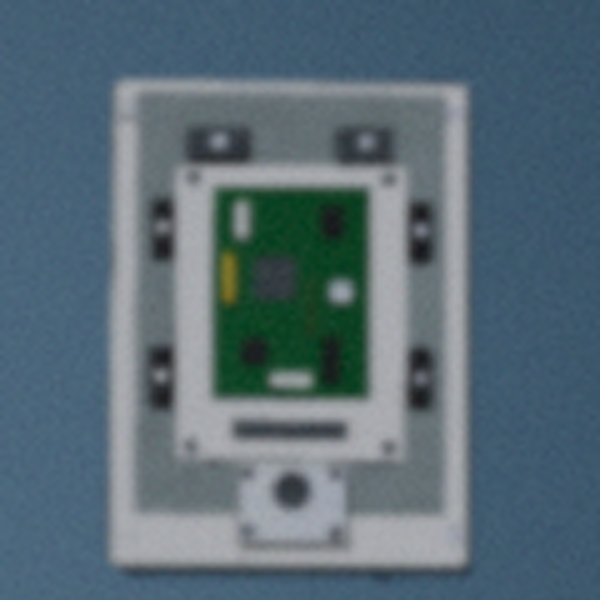

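View pics/c2.png

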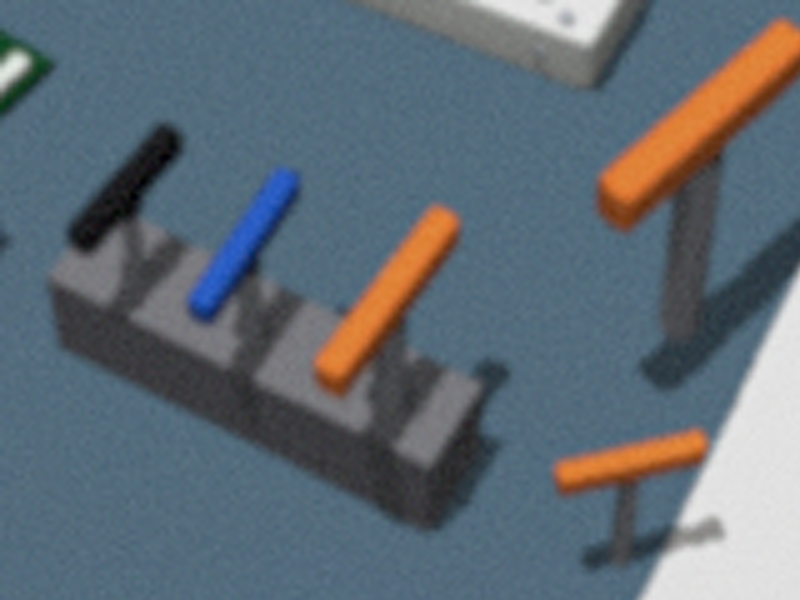

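Run:
```python
import pickle,cv2,numpy as np
from h import *
fs=pickle.load(open("f0.pkl","rb"))
S,T=fs["side"],fs["top"]
for n,f,box in [("top",T,(175,222,230,246)),("side",S,(290,265,330,312))]:
    x0,y0,x1,y1=box
    hsv=cv2.cvtColor(f["color"],cv2.COLOR_RGB2HSV)
    m=((hsv[...,0]<20)&(hsv[...,1]>140)&(hsv[...,2]>90)).astype(np.uint8)
    mm=np.zeros_like(m); mm[y0:y1,x0:x1]=m[y0:y1,x0:x1]
    p=np.argwhere(mm)[:,::-1].astype(np.float32)
    r=cv2.minAreaRect(p); b=cv2.boxPoints(r); print(n,r,p.mean(0))
    for z in (.133,.144): print(z,atz(f,p.mean(0),z).round(4),[atz(f,q,z)[:2].round(4).tolist() for q in b])
for z in(.07,.079): print("bore top",atz(T,(328.4,218.2),z).round(4))
c,d=ray(T,(328.4,218.2))
# nest corners top (outer) z=.045
for q in [(112,80),(468,85),(468,568),(110,566)]: print(atz(T,(q[0]/5+270,q[1]/5+120),.045).round(4))
# rack top corners z=.06 
for q in [(270,86),(356,90),(336,436),(246,430)]: print("rack",atz(T,(q[0]/5+150,q[1]/5+160),.06).round(4))
print(proj(S,[.48,-.0706,.079]))
s=S["color"]
c=cv2.resize(s[180:225,320:390,::-1],None,fx=10,fy=10,interpolation=cv2.INTER_CUBIC); cv2.imwrite("pics/c4.png",c)
```

```text
top ((202.42361450195312, 235.03140258789062), (35.19986343383789, 6.205222129821777), 4.236394882202148) [203.1134  234.84021]
0.133 [0.4342 0.2821 0.133 ] [[0.4283, 0.3339], [0.4458, 0.333], [0.4389, 0.234], [0.4215, 0.235]]
0.144 [0.4341 0.2796 0.144 ] [[0.4283, 0.331], [0.4456, 0.3301], [0.4389, 0.2319], [0.4215, 0.2329]]
side ((306.8600158691406, 289.52001953125), (8.0, 42.20000457763672), 36.869895935058594) [306.58438 289.9969 ]
0.133 [0.4375 0.2862 0.133 ] [[0.4507, 0.3332], [0.4425, 0.2285], [0.4236, 0.234], [0.4328, 0.3376]]
0.144 [0.4339 0.293  0.144 ] [[0.447, 0.3394], [0.4389, 0.2359], [0.4202, 0.2414], [0.4293, 0.3437]]
bore top [ 0.4861 -0.0753  0.07  ]
bore top [ 0.4857 -0.0749  0.079 ]
[0.7395 0.0351 0.045 ]
[ 0.7385 -0.1844  0.045 ]
[ 0.4409 -0.1838  0.045 ]
[0.441  0.0338 0.045 ]
rack [0.6078 0.2996 0.06  ]
rack [0.6058 0.248  0.06  ]
rack [0.398  0.2558 0.06  ]
rack [0.4013 0.3093 0.06  ]
[352.81636095 198.92563511]
```

View pics/c4.png

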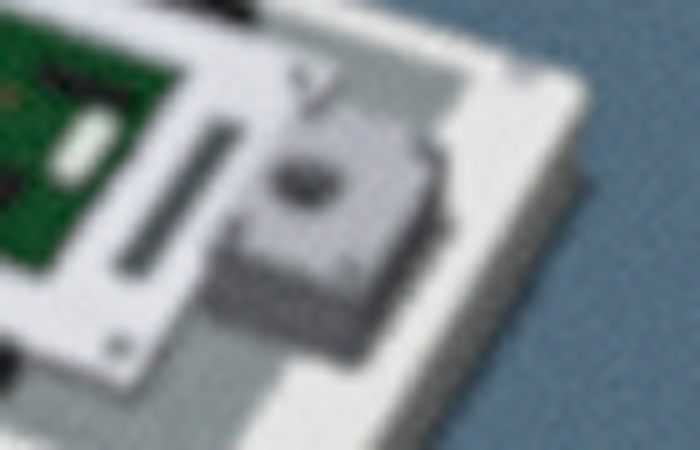

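Request:
jog_arm:
  travel:
    - [2,3.9,0.5]
    - [2,3.9,0.5]
    - [2,3.9,0.5]
    - [2,3.9,0.5]
    - [2,3.9,0.5]
    - [2,3.9,0.5]
    - [2,3.9,0.5]
    - [2,3.9,0.5]
  rot:
    - [0,0,0.05]
    - [0,0,0.05]
    - [0,0,0.05]
    - [0,0,0.05]
    - [0,0,0.05]
    - [0,0,0.05]
    - [0,0,0.05]
    - [0,0,0.05]
  hand: 5

```text
t: 2.3
tcp_pos: [0.3403, -0.285, 0.2968]
orientation: [2.844, -1.334, 0.001]
force: [1.5, -0.1, 0.5]
grip_width: 0.05
```

Request:
jog_arm:
  travel:
    - [1.2,3.9,0]
    - [1.2,3.9,0]
    - [1.2,3.9,0]
    - [1.2,3.9,0]
    - [1.2,3.9,0]
    - [1.2,3.9,0]
    - [1.2,3.9,0]
    - [1.2,3.9,0]
  rot:
    - [0,0,0.05]
    - [0,0,0.05]
    - [0,0,0.05]
    - [0,0,0.05]
    - [0,0,0.05]
    - [0,0,0.05]
    - [0,0,0.05]
    - [0,0,0.05]

```text
t: 3.1
tcp_pos: [0.4361, 0.0272, 0.2967]
orientation: [-3.053, 0.742, -0.002]
force: [1.0, -0.9, 0.3]
grip_width: 0.0501
```

Request:
jog_arm:
  travel:
    - [0,3.7,-0.3]
    - [0,3.7,-0.3]
    - [0,3.7,-0.3]
    - [0,3.7,-0.3]
    - [0,3.7,-0.3]
    - [0,3.7,-0.3]
    - [0,3.5,-0.3]
    - [0,0,0]
  rot:
    - [0,0,0.05]
    - [0,0,0.05]
    - [0,0,0.05]
    - [0,0,0.05]
    - [0,0,0.05]
    - [0,0,0.05]
    - [0,0,0.05]
    - [0,0,0.05]

```text
t: 3.9
tcp_pos: [0.435, 0.2858, 0.2748]
orientation: [-3.138, 0.115, 0.001]
force: [-0.2, -0.4, -0.6]
grip_width: 0.0502
```

Run:
```python
from bench import bot
import cv2, numpy as np, pickle
from h import *
f=bot.grab_frame("wrist"); f["fish"]=1; pickle.dump(f,open("w1.pkl","wb"))
cv2.imwrite("pics/w1.png",f["color"][:,:,::-1])
h=[(np.round(d["centre"],1).tolist(),round(d["score"],2)) for d in bot.place_of(f,"key")]
print(h)
print(ray(f,(f["K"][0,2],f["K"][1,2])), proj(f,[.435,.2858,.139]))
```

```text
[([309.8, 176.9], 0.97), ([224.0, 183.8], 0.95), ([420.6, 171.0], 0.9), ([376.5, 171.9], 0.89)]
(array([0.44065161, 0.35627554, 0.39283781]), array([-0.02249044, -0.27698077, -0.96061222])) [310.98544485 201.02722017]
```

View pics/w1.png

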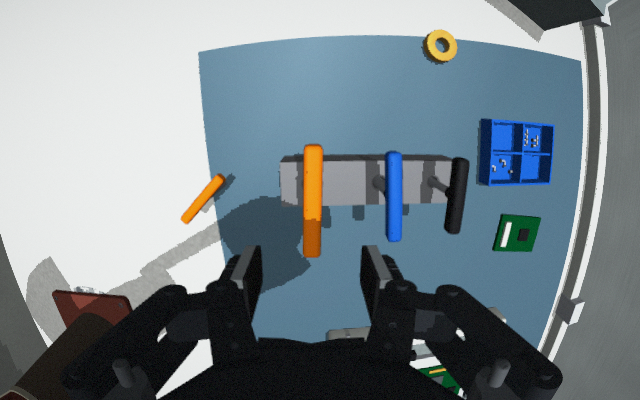

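```bash
cat > fit.py <<'E'
import numpy as np,cv2
from scipy.optimize import least_squares
from h import *
def mask(f,box):
    x0,y0,x1,y1=box
    hsv=cv2.cvtColor(f["color"],cv2.COLOR_RGB2HSV)
    m=((hsv[...,0]<22)&(hsv[...,1]>140)&(hsv[...,2]>80)).astype(np.uint8)
    mm=np.zeros_like(m); mm[y0:y1,x0:x1]=m[y0:y1,x0:x1]; return mm
def hull(f,x,y,yaw,z0,z1,L=.1,W=.016):
    c,s=np.cos(yaw),np.sin(yaw); P=[]
    for a in(-L/2,L/2):
        for b in(-W/2,W/2):
            for z in(z0,z1): P.append(proj(f,[x+c*a-s*b,y+s*a+c*b,z]))
    return cv2.convexHull(np.array(P,np.float32))[:,0]
def fitkey(views,x,y,yaw,z0=.122,z1=.144):
    # match silhouette moments, per view
    obs=[]
    for f,box in views:
        p=np.argwhere(mask(f,box))[:,::-1]; obs.append((p.mean(0),cv2.minAreaRect(p.astype(np.float32)),np.cov(p.T),len(p)))
    def ang(C): return .5*np.arctan2(2*C[0,1],C[0,0]-C[1,1])
    def res(q):
        r=[]
        for (f,box),o in zip(views,obs):
            h=hull(f,q[0],q[1],q[2],z0,z1); M=cv2.moments(h)
            c=np.array([M["m10"],M["m01"]])/M["m00"]
            C=np.array([[M["mu20"],M["mu11"]],[M["mu11"],M["mu02"]]])/M["m00"]
            da=(ang(C)-ang(o[2])+np.pi/2)%np.pi-np.pi/2
            r+=list(c-o[0])+[da*30]
        return r
    s=least_squares(res,[x,y,yaw],x_scale=[.01,.01,.1],diff_step=1e-3)
    return s.x,np.round(s.fun,2),[(o[3],cv2.contourArea(hull(f,*s.x,z0,z1))) for (f,b),o in zip(views,obs)]
E
python3 - <<'E'
import pickle
from fit import *
f=pickle.load(open("w1.pkl","rb")); fs=pickle.load(open("f0.pkl","rb"))
W=(f,(290,135,335,270));T=(fs["top"],(175,222,230,246));S=(fs["side"],(290,265,330,312))
for v in ([W],[T],[S],[W,T,S]): 
    s=fitkey(v,.436,.283,1.49); print(s)
s=bot=None
E
```

```text
(array([0.43560125, 0.28399098, 1.48383407]), array([ 0., -0.,  0.]), [(2065, 2198.416480991058)])
(array([0.4341993 , 0.28087085, 1.47116334]), array([-0., -0.,  0.]), [(197, 216.15289778017905)])
(array([0.43717058, 0.2846972 , 1.48366882]), array([0., 0., 0.]), [(323, 455.70667398767546)])
(array([0.43567148, 0.28382659, 1.47976383]), array([ 0.12,  0.17,  0.13, -1.04, -0.53, -0.26,  0.79, -0.04,  0.1 ]), [(2065, 2197.655812117737), (197, 215.45531810401008), (323, 455.821724683512)])
```

Request:
jog_arm:
  travel:
    - [0.06,-0.18,-1.5]
    - [0,0,-2.5]
    - [0,0,-2.5]
    - [0,0,-2.5]
    - [0,0,-2.0]
    - [0,0,-1.6]
    - [0,0,-1.0]
    - [0,0,0]
  rot:
    - [0,0,-0.015]
    - [0,0,0]
    - [0,0,0]
    - [0,0,0]
    - [0,0,0]
    - [0,0,0]
    - [0,0,0]
    - [0,0,0]

```text
t: 4.8
tcp_pos: [0.4353, 0.2793, 0.1373]
orientation: [3.136, -0.151, -0.005]
force: [0.7, -0.4, -0.1]
grip_width: 0.0498
```

Request:
jog_arm:
  travel:
    - [0,0,0]
    - [0,0,0]
    - [0,0,0]
    - [0,0,0]
    - [0,0,0]
    - [0,0,0]
    - [0,0,0]
    - [0,0,0]
  rot:
    - [0,0,0]
    - [0,0,0]
    - [0,0,0]
    - [0,0,0]
    - [0,0,0]
    - [0,0,0]
    - [0,0,0]
    - [0,0,0]
  hand: 1
  newtons: 100

```text
t: 5.6
tcp_pos: [0.4373, 0.281, 0.1407]
orientation: [-3.137, 0.147, -0.004]
force: [-0.4, -0.8, 7.3]
grip_width: 0.0142
```

Run:
```python
from bench import bot
import cv2, numpy as np, pickle
f=bot.grab_frame("wrist"); f["fish"]=1; pickle.dump(f,open("w2.pkl","wb"))
cv2.imwrite("pics/w2.png",f["color"][:,:,::-1])
s=bot.get_state(); print({k:np.round(v,4).tolist() for k,v in s.items()})
```

```text
{'t': 5.65, 'joint_positions': [0.4195, 0.0842, 1.9076, -0.0002, 1.1472, 0.5135], 'joint_velocities': [-0.0011, -0.0002, 0.0011, 0.0006, 0.0008, 0.0002], 'tau': [0.1002, -36.3195, -32.6137, 0.097, -0.2195, -0.0003], 'tcp_pos': [0.4373, 0.281, 0.1407], 'orientation': [-3.1372, 0.1474, -0.0036], 'force': [-0.5126, -0.3031, 5.6197], 'moment': [-0.1269, 0.0673, 0.0274], 'grip_width': 0.0145}
```

View pics/w2.png

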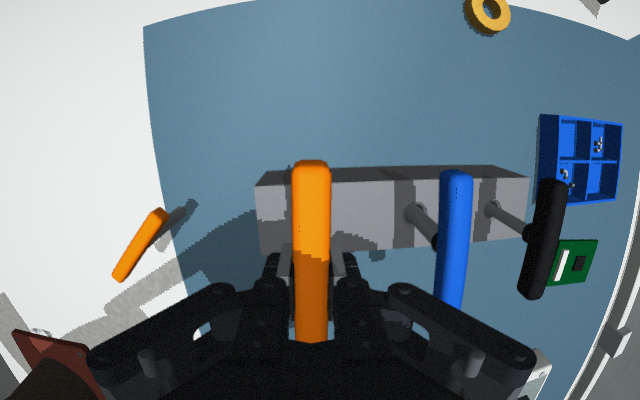

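Run:
```python
import pickle
from fit import *
f=pickle.load(open("w2.pkl","rb"))
m=mask(f,(280,140,340,345)); 
for r in range(156,172): 
    c=np.where(m[r])[0]; print(r,c.min() if len(c) else None,c.max() if len(c) else None)
for x,y,yaw in ((.4373,.281,1.477),(.4373,.284,1.477),(.4356,.284,1.483)):
    c,s=np.cos(yaw),np.sin(yaw)
    for z in(.122,.144): print([proj(f,[x+c*.05-s*b,y+s*.05+c*b,z]).round(1).tolist() for b in(.008,-.008)])
```

```text
156 None None
157 None None
158 None None
159 None None
160 301 320
161 299 322
162 297 325
163 296 325
164 295 326
165 295 326
166 294 327
167 294 327
168 293 328
169 293 329
170 292 329
171 292 330
[[292.3, 163.5], [328.2, 163.5]]
[[288.9, 172.3], [331.4, 172.2]]
[[291.6, 156.9], [327.6, 156.8]]
[[288.0, 164.5], [330.8, 164.4]]
[[287.1, 157.4], [323.1, 157.1]]
[[282.8, 165.1], [325.5, 164.7]]
```

Run:
```python
import pickle
from fit import *
fs=pickle.load(open("f0.pkl","rb"));S,T=fs["side"],fs["top"]
print(atz(S,(350.6,198.3),.079),atz(T,(328.4,218.2),.079))
# big key handle mid: top (248,268.5), side (371,254)
for z in (.12,.16,.2,.24): print(z,atz(T,(248,268.5),z).round(3),atz(S,(371,254),z).round(3))
print([atz(T,p,.17).round(3) for p in ((225,263),(271,275))])
```

```text
[ 0.48643069 -0.07006452  0.079     ] [ 0.48566724 -0.0749126   0.079     ]
0.12 [0.339 0.156 0.12 ] [0.352 0.118 0.12 ]
0.16 [0.342 0.151 0.16 ] [0.343 0.15  0.16 ]
0.2 [0.345 0.146 0.2  ] [0.334 0.181 0.2  ]
0.24 [0.347 0.14  0.24 ] [0.325 0.213 0.24 ]
[array([0.357, 0.212, 0.17 ]), array([0.325, 0.086, 0.17 ])]
```

Request:
jog_arm:
  travel:
    - [0,0,0.5]
    - [0,0,1.0]
    - [0,0,2]
    - [0,0,2.5]
    - [0,0,2.5]
    - [0,0,2.5]
    - [0,0,2.5]
    - [0,0,1.5]
  rot:
    - [0,0,0]
    - [0,0,0]
    - [0,0,0]
    - [0,0,0]
    - [0,0,0]
    - [0,0,0]
    - [0,0,0]
    - [0,0,0]

```text
t: 6.45
tcp_pos: [0.4368, 0.2809, 0.2919]
orientation: [-3.137, 0.147, -0.004]
force: [0.5, 0.3, -2.4]
grip_width: 0.0146
```

Request:
jog_arm:
  travel:
    - [0.6,-4.4,0]
    - [0.6,-4.4,0]
    - [0.6,-4.4,0]
    - [0.6,-4.4,0]
    - [0.6,-4.4,0]
    - [0.6,-4.4,0]
    - [0.6,-4.4,0]
    - [0.8,-4.4,0]
  rot:
    - [0,0,0.075]
    - [0,0,0.075]
    - [0,0,0.075]
    - [0,0,0.075]
    - [0,0,0.075]
    - [0,0,0.075]
    - [0,0,0.075]
    - [0,0,0.075]

```text
t: 7.25
tcp_pos: [0.4859, -0.073, 0.2891]
orientation: [-3.04, -0.791, 0.001]
force: [0.4, 1.0, -2.9]
grip_width: 0.0145
```

Request:
jog_arm:
  travel:
    - [0,-0.4,-1]
    - [0,0,-2]
    - [0,0,-2]
    - [0,0,-1.4]
    - [0,0,0]
    - [0,0,0]
    - [0,0,0]
    - [0,0,0]
  rot:
    - [0,0,0]
    - [0,0,0]
    - [0,0,0]
    - [0,0,0]
    - [0,0,0]
    - [0,0,0]
    - [0,0,0]
    - [0,0,0]

```text
t: 8.05
tcp_pos: [0.4871, -0.0754, 0.2265]
orientation: [3.04, 0.787, 0.003]
force: [-0.4, -0.5, -2.5]
grip_width: 0.0146
```

Run:
```python
from bench import bot
import cv2, numpy as np, pickle
s=bot.get_state(); print({k:np.round(v,4).tolist() for k,v in s.items()})
o={}
for n in("side","top","wrist"):
    f=bot.grab_frame(n); o[n]=f
    if n=="wrist": f["fish"]=1
    else: print(n,[(np.round(d["centre"],1).tolist(),round(d["score"],2)) for d in bot.place_of(f,"key")[:4]])
    cv2.imwrite(f"pics/{n}3.png",f["color"][:,:,::-1])
pickle.dump(o,open("f3.pkl","wb"))
cv2.imwrite("pics/side3c.png",cv2.resize(o["side"]["color"][140:240,290:400,::-1],None,fx=6,fy=6,interpolation=cv2.INTER_CUBIC))
```

```text
{'t': 8.05, 'joint_positions': [-0.3137, -0.0775, 1.8979, 0.0, 1.3192, -0.82], 'joint_velocities': [-0.0022, 0.0011, 0.0043, 0.0001, -0.001, 0.0002], 'tau': [0.0218, -35.131, -39.0074, 0.0048, 0.0056, 0.0025], 'tcp_pos': [0.4871, -0.0754, 0.2265], 'orientation': [3.0404, 0.7866, 0.0027], 'force': [-0.3568, -0.5465, -2.549], 'moment': [-0.0197, -0.0156, -0.0141], 'grip_width': 0.0146}
side [([351.5, 190.3], 0.7), ([364.5, 296.5], 0.68), ([350.8, 340.1], 0.63), ([283.4, 304.8], 0.59)]
top [([257.5, 265.2], 0.69), ([213.5, 191.7], 0.66), ([214.3, 271.1], 0.63), ([211.5, 210.2], 0.62)]
```

View pics/side3c.png

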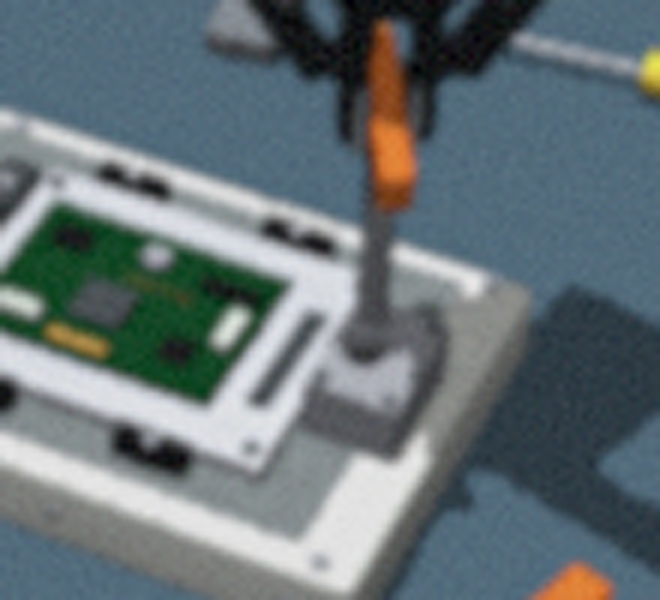

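View pics/wrist3.png

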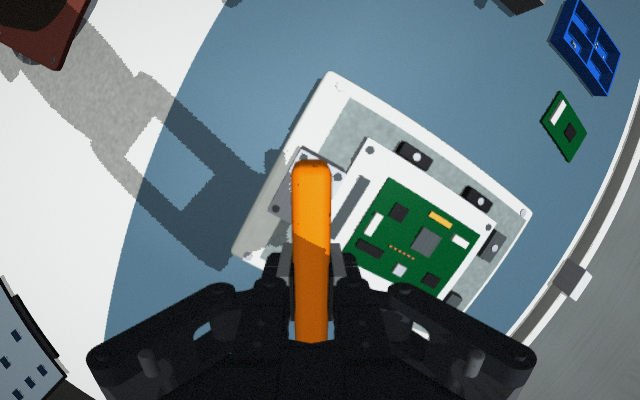

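View pics/top3.png

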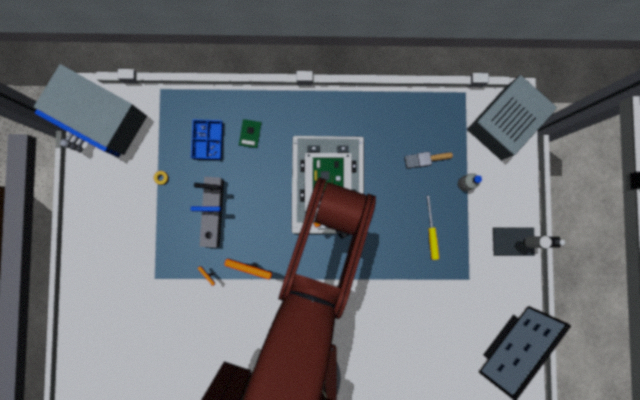

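Run:
```python
import pickle
from fit import *
o=pickle.load(open("f3.pkl","rb"));S=o["side"]
for xy in ((.4865,-.0725),(.4857,-.0749),(.4864,-.0700)):
    print(xy,[((proj(S,[*xy,z])-[290,140])*6).round(0).tolist() for z in(.079,.098,.13,.16,.2,.23)])
g=cv2.cvtColor(S["color"],cv2.COLOR_RGB2GRAY)
for r in range(172,202): print(r,(r-140)*6,g[r,340:366].tolist())
```

```text
(0.4865, -0.0725) [[366.0, 346.0], [368.0, 317.0], [372.0, 265.0], [376.0, 216.0], [381.0, 147.0], [385.0, 93.0]]
(0.4857, -0.0749) [[369.0, 344.0], [372.0, 314.0], [376.0, 263.0], [380.0, 213.0], [385.0, 144.0], [389.0, 91.0]]
(0.4864, -0.07) [[364.0, 350.0], [366.0, 320.0], [370.0, 269.0], [374.0, 219.0], [379.0, 150.0], [383.0, 97.0]]
172 192 [101, 100, 100, 100, 101, 103, 102, 104, 101, 97, 82, 72, 61, 67, 75, 76, 68, 78, 83, 95, 99, 101, 105, 103, 108, 97]
173 198 [103, 97, 99, 98, 101, 104, 102, 105, 103, 95, 75, 66, 65, 77, 76, 72, 73, 70, 81, 97, 100, 102, 101, 100, 105, 102]
174 204 [135, 124, 108, 100, 102, 102, 99, 101, 103, 96, 87, 71, 74, 79, 74, 73, 73, 83, 87, 94, 98, 99, 103, 102, 105, 100]
175 210 [186, 171, 149, 137, 116, 103, 103, 101, 100, 94, 79, 72, 75, 78, 70, 75, 86, 90, 101, 102, 101, 99, 104, 103, 103, 99]
176 216 [203, 198, 193, 182, 169, 143, 127, 118, 105, 97, 81, 78, 75, 81, 79, 84, 93, 101, 103, 103, 105, 104, 104, 105, 104, 100]
177 222 [185, 188, 188, 199, 197, 187, 172, 163, 149, 124, 96, 78, 75, 75, 74, 78, 91, 100, 101, 103, 99, 97, 101, 101, 103, 
[... 2422 characters left out ...]
, 90, 94, 97, 98, 94, 100, 99, 94, 88, 83, 89, 125]
197 342 [99, 142, 189, 206, 183, 163, 140, 96, 79, 75, 75, 76, 74, 75, 84, 94, 100, 108, 103, 102, 94, 96, 89, 77, 99, 125]
198 348 [132, 181, 205, 205, 191, 171, 150, 109, 78, 58, 62, 56, 65, 71, 99, 116, 122, 137, 117, 101, 98, 98, 84, 75, 95, 125]
199 354 [167, 204, 208, 196, 185, 175, 160, 132, 93, 61, 61, 55, 65, 102, 129, 150, 157, 156, 137, 109, 95, 90, 79, 76, 101, 130]
200 360 [193, 211, 199, 185, 175, 179, 172, 157, 134, 109, 93, 97, 118, 142, 162, 175, 174, 174, 148, 114, 94, 81, 69, 74, 106, 131]
201 366 [205, 203, 174, 154, 159, 171, 177, 173, 163, 154, 148, 145, 154, 168, 178, 175, 178, 174, 146, 112, 88, 76, 62, 82, 108, 128]
```

Request:
jog_arm:
  travel:
    - [0.03,0.15,-0.6]
    - [0,0,-0.6]
    - [0,0,-0.4]
    - [0,0,-0.15]
    - [0,0,-0.15]
    - [0,0,-0.15]
    - [0,0,-0.15]
    - [0,0,0]
  rot:
    - [0,0,0]
    - [0,0,0]
    - [0,0,0]
    - [0,0,0]
    - [0,0,0]
    - [0,0,0]
    - [0,0,0]
    - [0,0,0]

```text
t: 9.1
tcp_pos: [0.4869, -0.0739, 0.2031]
orientation: [3.041, 0.786, 0.001]
force: [1.1, -1.3, -2.0]
grip_width: 0.0145
```

```bash
cat > st.py <<'E'
from bench import bot
import numpy as np
s=bot.get_state()
print("t",s["t"],"tcp",np.round(s["tcp_pos"],5),"ori",np.round(s["orientation"],4),"F",np.round(s["force"],2),"M",np.round(s["moment"],3),"g",round(s["grip_width"],4),"q6",round(s["joint_positions"][5],3))
o=s["orientation"]; print("yaw",2*np.arctan2(o[1],o[0]))
E
python3 st.py
```

```text
t 9.1 tcp [ 0.48691 -0.07392  0.20306] ori [3.0413e+00 7.8630e-01 9.0000e-04] F [ 1.12 -1.31 -1.97] M [-0.083 -0.274 -0.049] g 0.0145 q6 -0.817
yaw 0.5059762694884139
```

Request:
jog_arm:
  travel:
    - [0.05,0,-0.1]
    - [0.05,0,-0.1]
    - [0.05,0,0]
    - [0.05,0,0]
    - [0.05,0,0]
    - [0.05,0,0]
    - [0,0,0]
    - [0,0,0]
  rot:
    - [0,0,0]
    - [0,0,0]
    - [0,0,0]
    - [0,0,0]
    - [0,0,0]
    - [0,0,0]
    - [0,0,0]
    - [0,0,0]

```text
t: 9.9
tcp_pos: [0.4897, -0.0739, 0.2013]
orientation: [-3.042, -0.786, 0.0]
force: [-0.2, -0.6, -2.3]
grip_width: 0.0144
```

```bash
python3 st.py
```

```text
t 9.9 tcp [ 0.48969 -0.07387  0.20132] ori [-3.0416e+00 -7.8640e-01  1.0000e-04] F [-0.2  -0.55 -2.3 ] M [ 0.029 -0.005 -0.019] g 0.0144 q6 -0.815
yaw -5.7771474536497465
```

Request:
jog_arm:
  travel:
    - [0.05,0,0]
    - [0.05,0,0]
    - [0.05,0,0]
    - [0.05,0,0]
    - [0.05,0,0]
    - [0.05,0,0]
    - [0,0,0]
    - [0,0,0]
  rot:
    - [0,0,0]
    - [0,0,0]
    - [0,0,0]
    - [0,0,0]
    - [0,0,0]
    - [0,0,0]
    - [0,0,0]
    - [0,0,0]

```text
t: 10.7
tcp_pos: [0.4925, -0.0739, 0.2012]
orientation: [-3.041, -0.786, 0.001]
force: [-2.7, -0.0, -1.2]
grip_width: 0.0144
```

```bash
python3 st.py
```

```text
t 10.7 tcp [ 0.49249 -0.0739   0.2012 ] ori [-3.0414e+00 -7.8640e-01  9.0000e-04] F [-2.74 -0.05 -1.2 ] M [-0.082  0.416 -0.016] g 0.0144 q6 -0.813
yaw -5.777168847834935
```

Request:
jog_arm:
  travel:
    - [-0.15,0,0]
    - [-0.17,0.05,0]
    - [0,0.05,0]
    - [0,0.05,0]
    - [0,0.05,0]
    - [0,0.05,0]
    - [0,0.05,0]
    - [0,0,0]
  rot:
    - [0,0,0]
    - [0,0,0]
    - [0,0,0]
    - [0,0,0]
    - [0,0,0]
    - [0,0,0]
    - [0,0,0]
    - [0,0,0]

```text
t: 11.5
tcp_pos: [0.4895, -0.0714, 0.2014]
orientation: [3.04, 0.786, -0.0]
force: [-1.2, -3.9, -2.1]
grip_width: 0.0143
```

```bash
python3 st.py
```

```text
t 11.5 tcp [ 0.48952 -0.07139  0.20144] ori [ 3.0404e+00  7.8610e-01 -3.0000e-04] F [-1.23 -3.9  -2.1 ] M [-0.98   0.174  0.037] g 0.0143 q6 -0.809
yaw 0.506024782820693
```

Request:
jog_arm:
  travel:
    - [0,-0.1,0]
    - [0,-0.1,0]
    - [0,-0.1,0]
    - [0,-0.1,0]
    - [0,-0.1,0]
    - [0,-0.05,0]
    - [0,0,0]
    - [0,0,0]
  rot:
    - [0,0,0]
    - [0,0,0]
    - [0,0,0]
    - [0,0,0]
    - [0,0,0]
    - [0,0,0]
    - [0,0,0]
    - [0,0,0]

```text
t: 12.3
tcp_pos: [0.4895, -0.0763, 0.2013]
orientation: [-3.041, -0.786, 0.0]
force: [-0.9, -0.3, -2.0]
grip_width: 0.0144
```

```bash
python3 st.py
```

```text
t 12.3 tcp [ 0.48948 -0.07632  0.20126] ori [-3.0414e+00 -7.8630e-01  1.0000e-04] F [-0.87 -0.32 -1.98] M [ 0.015 -0.018 -0.065] g 0.0144 q6 -0.82
yaw -5.777225936491971
```

Request:
jog_arm:
  travel:
    - [0,-0.04,0]
    - [0,-0.04,0]
    - [0,-0.04,0]
    - [0,-0.04,0]
    - [0,0,0]
    - [0,0,0]
    - [0,0,0]
    - [0,0,0]
  rot:
    - [0,0,0]
    - [0,0,0]
    - [0,0,0]
    - [0,0,0]
    - [0,0,0]
    - [0,0,0]
    - [0,0,0]
    - [0,0,0]

```text
t: 13.1
tcp_pos: [0.4895, -0.078, 0.2013]
orientation: [-3.042, -0.786, 0.0]
force: [1.1, -0.2, -2.3]
grip_width: 0.0148
```

```bash
python3 st.py
```

```text
t 13.1 tcp [ 0.48947 -0.07795  0.20127] ori [-3.0415e+00 -7.8650e-01  1.0000e-04] F [ 1.13 -0.16 -2.26] M [-0.066  0.026  0.029] g 0.0148 q6 -0.823
yaw -5.777126089442683
```

Request:
jog_arm:
  travel:
    - [0,-0.04,0]
    - [0,-0.04,0]
    - [0,-0.04,0]
    - [0,-0.04,0]
    - [0,0,0]
    - [0,0,0]
    - [0,0,0]
    - [0,0,0]
  rot:
    - [0,0,0]
    - [0,0,0]
    - [0,0,0]
    - [0,0,0]
    - [0,0,0]
    - [0,0,0]
    - [0,0,0]
    - [0,0,0]

```text
t: 13.9
tcp_pos: [0.4895, -0.0793, 0.2013]
orientation: [-3.041, -0.786, -0.0]
force: [-0.3, 4.2, -1.1]
grip_width: 0.0146
```

```bash
python3 st.py
```

```text
t 13.9 tcp [ 0.48952 -0.07928  0.20128] ori [-3.041e+00 -7.863e-01 -3.000e-04] F [-0.32  4.22 -1.14] M [ 1.199 -0.084  0.016] g 0.0146 q6 -0.826
yaw -5.777158652059587
```

Request:
jog_arm:
  travel:
    - [0,0.2,0]
    - [0,0.23,0]
    - [0,0,-0.15]
    - [0,0,-0.15]
    - [0,0,-0.15]
    - [0,0,-0.1]
    - [0,0,-0.05]
    - [0,0,0]
  rot:
    - [0,0,0]
    - [0,0,0]
    - [0,0,0]
    - [0,0,0]
    - [0,0,0]
    - [0,0,0]
    - [0,0,0]
    - [0,0,0]

```text
t: 14.7
tcp_pos: [0.4894, -0.0753, 0.1952]
orientation: [-3.042, -0.786, 0.0]
force: [-0.1, 0.0, -1.4]
grip_width: 0.0143
```

```bash
python3 st.py
```

```text
t 14.7 tcp [ 0.48945 -0.07533  0.1952 ] ori [-3.0416e+00 -7.8630e-01  2.0000e-04] F [-0.12  0.03 -1.41] M [-0.071  0.079  0.529] g 0.0143 q6 -0.818
yaw -5.77719714133845
```

Request:
jog_arm:
  travel:
    - [0,0,-0.05]
    - [0,0,-0.05]
    - [0,0,0]
    - [0,0,0]
    - [0,0,0]
    - [0,0,0]
    - [0,0,0]
    - [0,0,0]
  rot:
    - [0,0,0]
    - [0,0,0]
    - [0,0,0]
    - [0,0,0]
    - [0,0,0]
    - [0,0,0]
    - [0,0,0]
    - [0,0,0]

```text
t: 15.5
tcp_pos: [0.4895, -0.0753, 0.1943]
orientation: [-3.042, -0.786, 0.0]
force: [-0.2, -1.0, -1.7]
grip_width: 0.014
```

```bash
python3 st.py
```

```text
t 15.5 tcp [ 0.48948 -0.07527  0.1943 ] ori [-3.0416e+00 -7.8630e-01  1.0000e-04] F [-0.18 -1.05 -1.66] M [ 0.018 -0.01  -0.674] g 0.014 q6 -0.818
yaw -5.77726086567244
```

Request:
jog_arm:
  travel:
    - [0,0,-0.05]
    - [0,0,-0.05]
    - [0,0,0]
    - [0,0,0]
    - [0,0,0]
    - [0,0,0]
    - [0,0,0]
    - [0,0,0]
  rot:
    - [0,0,0]
    - [0,0,0]
    - [0,0,0]
    - [0,0,0]
    - [0,0,0]
    - [0,0,0]
    - [0,0,0]
    - [0,0,0]

```text
t: 16.3
tcp_pos: [0.4895, -0.0753, 0.1933]
orientation: [-3.042, -0.787, -0.0]
force: [-0.3, 1.6, -2.2]
grip_width: 0.0142
```

```bash
python3 st.py
```

```text
t 16.3 tcp [ 0.48951 -0.07526  0.1933 ] ori [-3.0415e+00 -7.8660e-01 -1.0000e-04] F [-0.27  1.55 -2.24] M [ 0.043 -0.045  0.691] g 0.0142 q6 -0.818
yaw -5.7770235907776
```

Request:
jog_arm:
  travel:
    - [0,0,-0.04]
    - [0,0,-0.04]
    - [0,0,-0.04]
    - [0,0,-0.04]
    - [0,0,-0.04]
    - [0,0,0]
    - [0,0,0]
    - [0,0,0]
  rot:
    - [0,0,0]
    - [0,0,0]
    - [0,0,0]
    - [0,0,0]
    - [0,0,0]
    - [0,0,0]
    - [0,0,0]
    - [0,0,0]

```text
t: 17.1
tcp_pos: [0.4895, -0.0753, 0.1913]
orientation: [3.042, 0.786, 0.0]
force: [0.2, -1.3, -1.8]
grip_width: 0.0148
```

```bash
python3 st.py
```

```text
t 17.1 tcp [ 0.4895  -0.07526  0.19131] ori [3.0416 0.7862 0.    ] F [ 0.2  -1.32 -1.79] M [-0.108  0.086 -0.601] g 0.0148 q6 -0.818
yaw 0.5058883264292668
```

Request:
jog_arm:
  travel:
    - [0,0,-0.07]
    - [0,0,-0.07]
    - [0,0,-0.07]
    - [0,0,-0.07]
    - [0,0,-0.07]
    - [0,0,-0.07]
    - [0,0,-0.07]
    - [0,0,0]
  rot:
    - [0,0,0]
    - [0,0,0]
    - [0,0,0]
    - [0,0,0]
    - [0,0,0]
    - [0,0,0]
    - [0,0,0]
    - [0,0,0]

```text
t: 17.9
tcp_pos: [0.4895, -0.0753, 0.1863]
orientation: [-3.041, -0.787, 0.0]
force: [0.2, 0.4, -1.8]
grip_width: 0.0142
```

```bash
python3 st.py
```

```text
t 17.9 tcp [ 0.48946 -0.07528  0.18627] ori [-3.0415e+00 -7.8650e-01  2.0000e-04] F [ 0.15  0.41 -1.84] M [ 0.122 -0.201  0.383] g 0.0142 q6 -0.818
yaw -5.777066997952
```

Request:
jog_arm:
  travel:
    - [-0.013,-0.007,0]
    - [-0.013,-0.006,0]
    - [-0.014,-0.005,0]
    - [-0.014,-0.005,0]
    - [-0.014,-0.004,0]
    - [-0.015,-0.003,0]
    - [-0.015,-0.003,0]
    - [-0.015,-0.002,0]
  rot:
    - [0,0,-0.05]
    - [0,0,-0.05]
    - [0,0,-0.05]
    - [0,0,-0.05]
    - [0,0,-0.05]
    - [0,0,-0.05]
    - [0,0,-0.05]
    - [0,0,-0.05]

```text
t: 18.7
tcp_pos: [0.4886, -0.0758, 0.1865]
orientation: [3.137, 0.164, 0.001]
force: [0.9, 0.0, -2.5]
grip_width: 0.0144
```

```bash
python3 st.py
```

```text
t 18.7 tcp [ 0.48863 -0.07577  0.18647] ori [3.1368e+00 1.6400e-01 1.1000e-03] F [ 0.85  0.03 -2.47] M [-0.16  -0.325  0.296] g 0.0144 q6 -0.418
yaw 0.10448282145696128
```

Request:
jog_arm:
  travel:
    - [-0.006,0,0]
    - [-0.006,0,0]
    - [-0.007,0,0]
    - [-0.007,0.001,0]
    - [-0.008,0.001,0]
    - [-0.008,0.002,0]
    - [-0.009,0.002,0]
    - [-0.009,0.002,0]
  rot:
    - [0,0,-0.05]
    - [0,0,-0.05]
    - [0,0,-0.05]
    - [0,0,-0.05]
    - [0,0,-0.05]
    - [0,0,-0.05]
    - [0,0,-0.05]
    - [0,0,-0.05]

```text
t: 19.5
tcp_pos: [0.4878, -0.0758, 0.1864]
orientation: [3.107, -0.462, 0.0]
force: [-0.4, -0.4, -2.7]
grip_width: 0.0143
```

```bash
python3 st.py
```

```text
t 19.5 tcp [ 0.48776 -0.07584  0.18645] ori [ 3.1066e+00 -4.6170e-01  1.0000e-04] F [-0.43 -0.44 -2.67] M [-0.287  0.033  0.474] g 0.0143 q6 -0.018
yaw -0.29506565432875
```

Request:
jog_arm:
  travel:
    - [-0.01,0,0]
    - [-0.01,0,0]
    - [-0.01,0,0]
    - [-0.01,0,0]
    - [-0.01,0.005,0]
    - [-0.01,0.005,0]
    - [0,0,0]
    - [0,0,0]
  rot:
    - [0,0,-0.05]
    - [0,0,-0.05]
    - [0,0,-0.05]
    - [0,0,-0.05]
    - [0,0,-0.05]
    - [0,0,-0.05]
    - [0,0,0]
    - [0,0,0]

```text
t: 20.3
tcp_pos: [0.487, -0.0756, 0.1865]
orientation: [3.005, -0.915, -0.0]
force: [-1.2, -1.2, -1.0]
grip_width: 0.0147
```

```bash
python3 st.py
```

```text
t 20.3 tcp [ 0.48701 -0.07555  0.18645] ori [ 3.0046e+00 -9.1490e-01 -4.0000e-04] F [-1.17 -1.22 -0.99] M [-0.307  0.346  1.38 ] g 0.0147 q6 0.278
yaw -0.5911832213539375
```

Request:
jog_arm:
  travel:
    - [-0.015,-0.01,0]
    - [-0.015,-0.01,0]
    - [0,0,0]
    - [0,0,0]
    - [0,0,0]
    - [0,0,0]
    - [0,0,0]
    - [0,0,0]
  rot:
    - [0,0,-0.04]
    - [0,0,-0.04]
    - [0,0,0]
    - [0,0,0]
    - [0,0,0]
    - [0,0,0]
    - [0,0,0]
    - [0,0,0]

```text
t: 21.1
tcp_pos: [0.4868, -0.0757, 0.1865]
orientation: [2.965, -1.038, -0.0]
force: [-2.2, -0.5, 0.3]
grip_width: 0.0146
```

```bash
python3 st.py
python3 - <<'E'
from bench import bot
import cv2, numpy as np, pickle
o={}
for n in("side","wrist"):
    f=bot.grab_frame(n); o[n]=f
    cv2.imwrite(f"pics/{n}4.png",f["color"][:,:,::-1])
pickle.dump(o,open("f4.pkl","wb"))
cv2.imwrite("pics/side4c.png",cv2.resize(o["side"]["color"][140:240,240:390,::-1],None,fx=5,fy=5,interpolation=cv2.INTER_CUBIC))
E
python3 st.py
```

```text
t 21.1 tcp [ 0.48683 -0.07567  0.18645] ori [ 2.9650e+00 -1.0383e+00 -1.0000e-04] F [-2.23 -0.48  0.32] M [-0.269  0.389  2.052] g 0.0146 q6 0.359
yaw -0.6736745579102957
t 21.2 tcp [ 0.48686 -0.07569  0.18644] ori [ 2.9649 -1.0385 -0.    ] F [-2.41 -1.86  0.68] M [-0.278  0.401  2.012] g 0.0145 q6 0.359
yaw -0.6738217015078101
```

View pics/side4c.png

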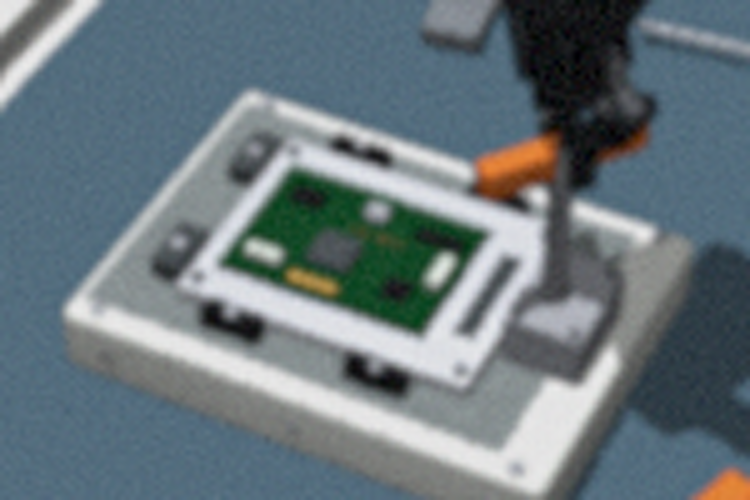

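View pics/wrist4.png

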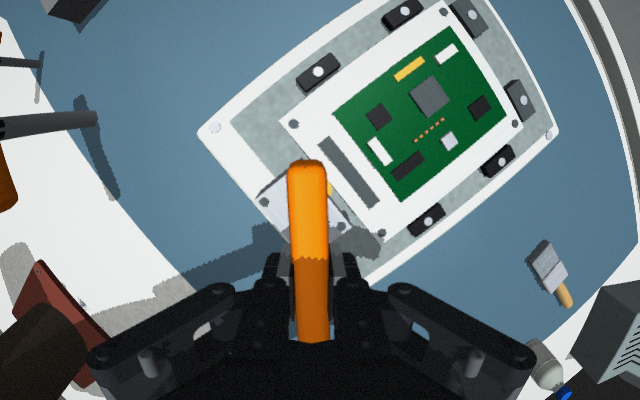

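Request:
jog_arm:
  travel:
    - [0,0,0]
    - [0,0,0]
    - [0,0,0]
    - [0,0,0]
    - [-0.02,-0.01,0]
    - [0,0,0]
    - [0,0,0]
    - [0,0,0]
  rot:
    - [0,0,0.06]
    - [0,0,0.06]
    - [0,0,0.06]
    - [0,0,0.04]
    - [0,0,0]
    - [0,0,0]
    - [0,0,0]
    - [0,0,0]

```text
t: 22.0
tcp_pos: [0.4869, -0.0758, 0.1864]
orientation: [-3.06, 0.709, -0.001]
force: [0.7, -1.9, -2.7]
grip_width: 0.0147
```

```bash
python3 st.py
```

```text
t 22.0 tcp [ 0.48691 -0.07583  0.18643] ori [-3.0604e+00  7.0880e-01 -1.1000e-03] F [ 0.66 -1.89 -2.75] M [-0.329 -0.273  0.284] g 0.0147 q6 0.14
yaw 5.827989011172252
```

Request:
jog_arm:
  travel:
    - [0,0,0.3]
    - [0,0,0.5]
    - [0,0,0.7]
    - [0,0,1.0]
    - [0,0,2.0]
    - [0,0,2.5]
    - [0,0,2.5]
    - [0,0,1.2]
  rot:
    - [0,0,0.02]
    - [0,0,0]
    - [0,0,0]
    - [0,0,0]
    - [0,0,0]
    - [0,0,0]
    - [0,0,0]
    - [0,0,0]

```text
t: 22.8
tcp_pos: [0.4876, -0.0758, 0.2971]
orientation: [-3.068, 0.676, -0.007]
force: [0.3, 0.4, -2.0]
grip_width: 0.0142
```

```bash
python3 st.py
python3 - <<'E'
from bench import bot
import cv2, numpy as np, pickle
o={}
for n in("side","wrist"):
    f=bot.grab_frame(n); o[n]=f
    if n=="wrist": f["fish"]=1
    cv2.imwrite(f"pics/{n}5.png",f["color"][:,:,::-1])
pickle.dump(o,open("f5.pkl","wb"))
cv2.imwrite("pics/side5c.png",cv2.resize(o["side"]["color"][120:240,240:390,::-1],None,fx=5,fy=5,interpolation=cv2.INTER_CUBIC))
from fit import *
f=o["wrist"]; m=mask(f,(280,130,350,345))
for r in list(range(156,170,2))+[200,250,300,340]:
    c=np.where(m[r])[0]; print(r,(c.min(),c.max()) if len(c) else None)
E
```

```text
t 22.8 tcp [ 0.48763 -0.07583  0.29714] ori [-3.0679  0.6764 -0.0069] F [ 0.34  0.42 -2.02] M [ 0.015  0.018 -0.039] g 0.0142 q6 0.119
yaw 5.849187100557791
156 None
158 (np.int64(318), np.int64(318))
160 (np.int64(302), np.int64(321))
162 (np.int64(298), np.int64(325))
164 (np.int64(295), np.int64(326))
166 (np.int64(295), np.int64(327))
168 (np.int64(293), np.int64(328))
200 (np.int64(292), np.int64(330))
250 (np.int64(292), np.int64(329))
300 (np.int64(295), np.int64(326))
340 (np.int64(296), np.int64(325))
```

View pics/side5c.png

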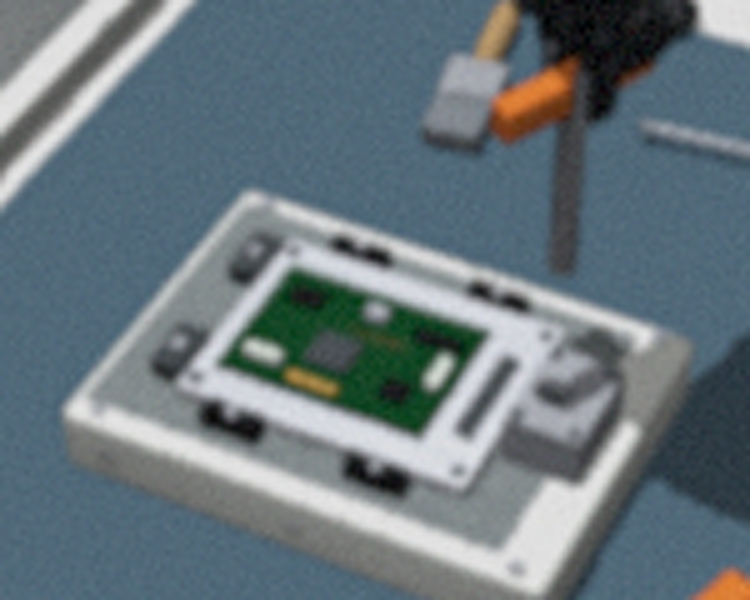

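View pics/wrist5.png

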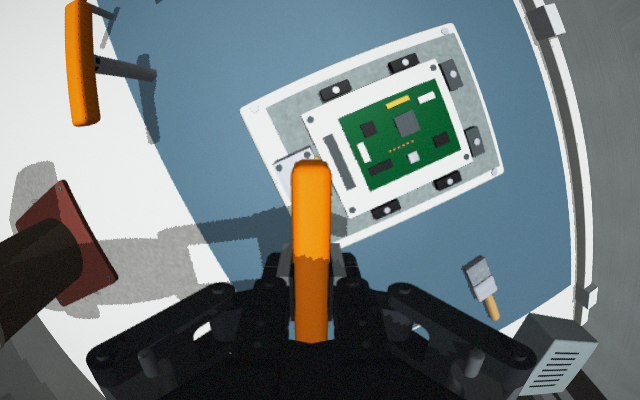

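Request:
jog_arm:
  travel:
    - [-0.63,4.46,0]
    - [-0.63,4.46,0]
    - [-0.63,4.46,0]
    - [-0.63,4.46,0]
    - [-0.63,4.46,0]
    - [-0.63,4.46,0]
    - [-0.63,4.46,0]
    - [-0.63,4.46,0]
  rot:
    - [0,0,0.0425]
    - [0,0,0.0425]
    - [0,0,0.0425]
    - [0,0,0.0425]
    - [0,0,0.0425]
    - [0,0,0.0425]
    - [0,0,0.0425]
    - [0,0,0.0425]

```text
t: 23.7
tcp_pos: [0.4349, 0.2826, 0.2919]
orientation: [3.137, -0.145, -0.003]
force: [1.6, 0.1, -1.8]
grip_width: 0.0142
```

Request:
jog_arm:
  travel:
    - [0,0,-2]
    - [0,0,-2.5]
    - [0,0,-2]
    - [0,0,-1.5]
    - [0,0,-0.5]
    - [0,0,0]
    - [0,0,0]
    - [0,0,0]
  rot:
    - [0,0,0]
    - [0,0,0]
    - [0,0,0]
    - [0,0,0]
    - [0,0,0]
    - [0,0,0]
    - [0,0,0]
    - [0,0,0]

```text
t: 24.5
tcp_pos: [0.4371, 0.2813, 0.2097]
orientation: [-3.137, 0.148, -0.003]
force: [-0.5, -1.1, -1.4]
grip_width: 0.0144
```

```bash
python3 st.py
python3 - <<'E'
from bench import bot
import cv2, numpy as np, pickle
from fit import *
o=pickle.load(open("f3.pkl","rb"))
T=o["top"]
cv2.imwrite("pics/top3c.png",cv2.resize(T["color"][165:265,180:250,::-1],None,fx=6,fy=6,interpolation=cv2.INTER_CUBIC))
f=bot.grab_frame("side")
cv2.imwrite("pics/side6c.png",cv2.resize(f["color"][230:350,230:370,::-1],None,fx=5,fy=5,interpolation=cv2.INTER_CUBIC))
pickle.dump(f,open("f6.pkl","wb"))
E
```

```text
t 24.5 tcp [0.43706 0.2813  0.20972] ori [-3.1371  0.1479 -0.0032] F [-0.52 -1.05 -1.36] M [ 0.003  0.029 -0.057] g 0.0144 q6 0.514
yaw 6.188992697424829
```

View pics/side6c.png

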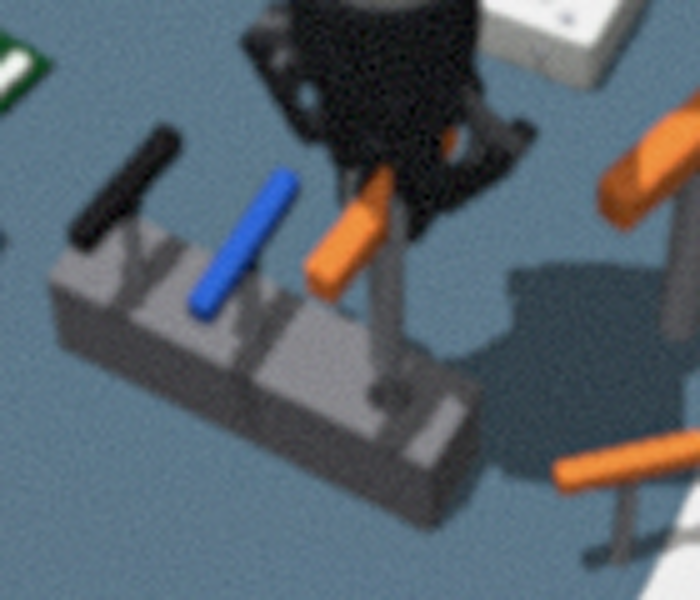

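View pics/top3c.png

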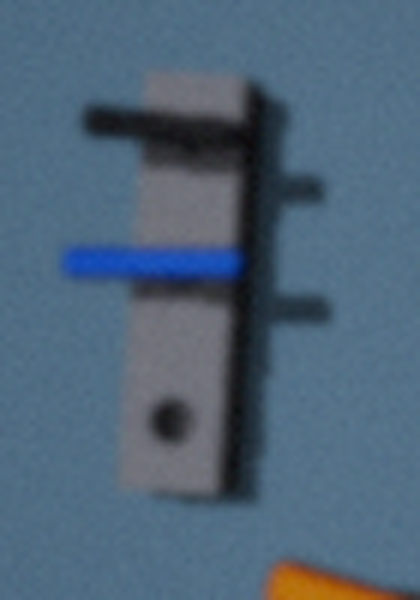

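Request:
jog_arm:
  travel:
    - [0,0,-1]
    - [0,0,-0.6]
    - [0,0,-0.4]
    - [0,0,-0.4]
    - [0,0,-0.6]
    - [0,0,-1]
    - [0,0,-1]
    - [0,0,0]
  rot:
    - [0,0,0]
    - [0,0,0]
    - [0,0,0]
    - [0,0,0]
    - [0,0,0]
    - [0,0,0]
    - [0,0,0]
    - [0,0,0]

```text
t: 25.35
tcp_pos: [0.435, 0.2805, 0.1561]
orientation: [3.136, -0.147, -0.005]
force: [-0.1, 0.4, -2.3]
grip_width: 0.014
```

```bash
python3 st.py
```

```text
t 25.35 tcp [0.43496 0.28049 0.15611] ori [ 3.1365 -0.1475 -0.0052] F [-0.14  0.36 -2.32] M [-0.012  0.066  0.01 ] g 0.014 q6 0.514
yaw -0.0939758459426346
```

Request:
jog_arm:
  travel:
    - [0,0,-0.6]
    - [0,0,-0.6]
    - [0,0,-0.3]
    - [0,0,-0.1]
    - [0,0,-0.1]
    - [0,0,-0.1]
    - [0,0,0]
    - [0,0,0]
  rot:
    - [0,0,0]
    - [0,0,0]
    - [0,0,0]
    - [0,0,0]
    - [0,0,0]
    - [0,0,0]
    - [0,0,0]
    - [0,0,0]

```text
t: 26.15
tcp_pos: [0.4365, 0.2812, 0.1408]
orientation: [-3.138, 0.148, -0.001]
force: [-0.3, -0.1, -0.4]
grip_width: 0.0146
```

```bash
python3 st.py
```

```text
t 26.15 tcp [0.43654 0.28116 0.14076] ori [-3.1378e+00  1.4760e-01 -1.1000e-03] F [-0.32 -0.07 -0.42] M [-0.008 -0.084  0.041] g 0.0146 q6 0.514
yaw 6.189177188402879
```

Request:
jog_arm:
  travel:
    - [0,0,-0.05]
    - [0,0,0]
    - [0,0,0]
    - [0,0,0]
    - [0,0,0]
    - [0,0,0]
    - [0,0,0]
    - [0,0,0]
  rot:
    - [0,0,0]
    - [0,0,0]
    - [0,0,0]
    - [0,0,0]
    - [0,0,0]
    - [0,0,0]
    - [0,0,0]
    - [0,0,0]

```text
t: 26.95
tcp_pos: [0.4367, 0.2813, 0.1407]
orientation: [-3.138, 0.148, -0.001]
force: [-1.7, -0.2, 5.8]
grip_width: 0.0145
```

```bash
python3 st.py
```

```text
t 26.95 tcp [0.43667 0.28126 0.14066] ori [-3.1376e+00  1.4760e-01 -1.5000e-03] F [-1.66 -0.22  5.77] M [-0.156  0.413  0.012] g 0.0145 q6 0.514
yaw 6.1891993562890475
```

Request:
jog_arm:
  travel:
    - [0,0,0]
    - [0,0,0]
    - [0,0,0]
    - [0,0,0]
    - [0,0,0]
    - [0,0,0]
    - [0,0,0]
    - [0,0,0]
  rot:
    - [0,0,0]
    - [0,0,0]
    - [0,0,0]
    - [0,0,0]
    - [0,0,0]
    - [0,0,0]
    - [0,0,0]
    - [0,0,0]
  hand: 5
  newtons: 20

```text
t: 27.75
tcp_pos: [0.4362, 0.2811, 0.1399]
orientation: [3.138, -0.148, -0.0]
force: [0.7, -0.1, -0.1]
grip_width: 0.0504
```

Request:
jog_arm:
  travel:
    - [0,0,1]
    - [0,0,2]
    - [0,0,3]
    - [0,0,3]
    - [0,0,3]
    - [0,0,2]
    - [0,0,0.5]
    - [0,0,0]
  rot:
    - [0,0,0]
    - [0,0,0]
    - [0,0,0]
    - [0,0,0]
    - [0,0,0]
    - [0,0,0]
    - [0,0,0]
    - [0,0,0]

```text
t: 28.55
tcp_pos: [0.4366, 0.2812, 0.286]
orientation: [-3.137, 0.147, -0.003]
force: [-0.6, -0.4, 0.1]
grip_width: 0.0498
```

```bash
python3 st.py
python3 - <<'E'
from bench import bot
import cv2, numpy as np, pickle
from fit import *
f=bot.grab_frame("wrist"); f["fish"]=1; t=bot.grab_frame("top"); s=bot.grab_frame("side")
pickle.dump((f,t,s),open("f7.pkl","wb"))
cv2.imwrite("pics/wrist7.png",f["color"][:,:,::-1])
cv2.imwrite("pics/side7c.png",cv2.resize(s["color"][150:350,230:400,::-1],None,fx=3,fy=3,interpolation=cv2.INTER_CUBIC))
cv2.imwrite("pics/top7c.png",cv2.resize(t["color"][120:250,270:390,::-1],None,fx=4.5,fy=4.5,interpolation=cv2.INTER_CUBIC))
print(fitkey([(f,(290,135,335,270))],.436,.283,1.49))
E
```

```text
t 28.55 tcp [0.43664 0.28124 0.28598] ori [-3.1372e+00  1.4740e-01 -3.0000e-03] F [-0.61 -0.4   0.09] M [ 0.053 -0.026 -0.052] g 0.0498 q6 0.514
yaw 6.1892565911471245
(array([0.43530784, 0.28492022, 1.47420393]), array([-0.,  0.,  0.]), [(1898, 2053.8049435624853)])
```

View pics/wrist7.png

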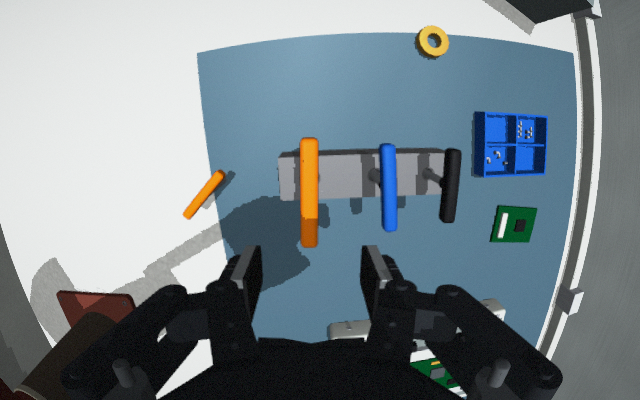

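View pics/side7c.png

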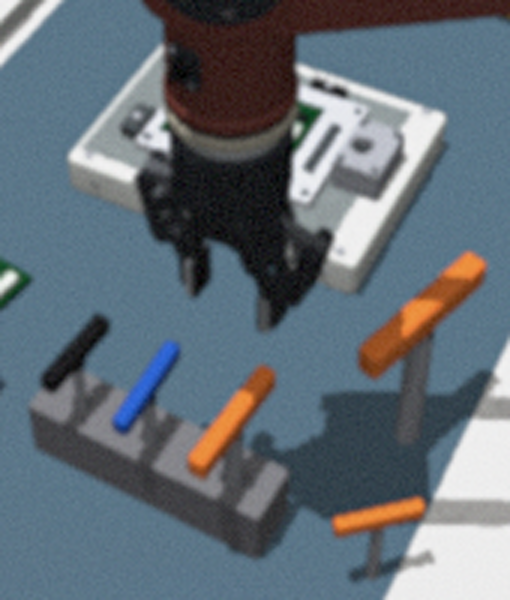

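View pics/top7c.png

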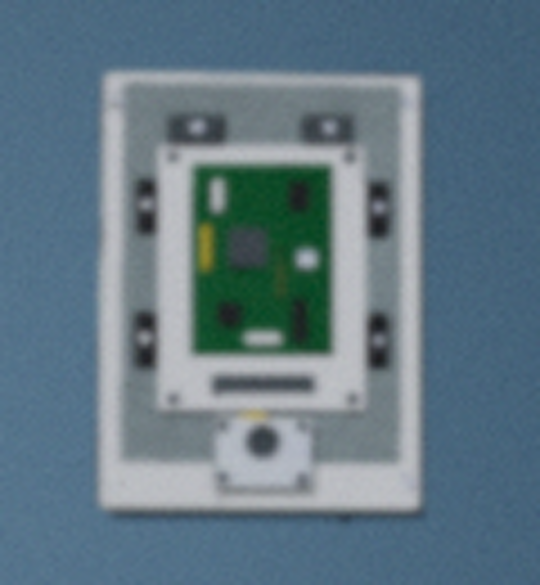

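Run:
```python
import pickle
from fit import *
a=pickle.load(open("f0.pkl","rb"))["top"]; b=pickle.load(open("f7.pkl","rb"))[1]
def cen(f):
    h=cv2.cvtColor(f["color"],cv2.COLOR_RGB2HSV); m=(h[...,0]>45)&(h[...,0]<80)&(h[...,1]>100); m[:, :295]=0;m[:,365:]=0
    p=np.argwhere(m)[:,::-1]; return p.mean(0),len(p)
A,B=cen(a),cen(b); print(A,B, (atz(b,B[0],.058)-atz(a,A[0],.058))*1e3)
g=[cv2.cvtColor(f["color"],cv2.COLOR_RGB2GRAY) for f in(a,b)]
for c in (326,328,330,317,337): print(c,g[0][142:160,c].tolist(),g[1][142:160,c].tolist())
```

```text
(array([328.85915493, 189.97987928]), 994) (array([328.64224138, 177.91918103]), 928) [36.75761416  0.77329327  0.        ]
326 [108, 107, 105, 105, 106, 105, 103, 109, 107, 110, 127, 150, 166, 169, 151, 112, 64, 45] [119, 122, 120, 121, 118, 120, 120, 120, 125, 138, 163, 182, 184, 171, 129, 81, 55, 53]
328 [104, 107, 104, 106, 105, 107, 107, 108, 113, 111, 131, 151, 166, 165, 150, 107, 63, 44] [119, 118, 119, 120, 119, 122, 122, 123, 125, 137, 163, 180, 186, 170, 129, 81, 59, 55]
330 [108, 107, 107, 110, 107, 109, 108, 108, 110, 112, 128, 152, 167, 168, 153, 108, 63, 47] [121, 120, 122, 123, 123, 121, 123, 121, 122, 138, 164, 179, 185, 168, 129, 79, 54, 48]
317 [105, 108, 99, 84, 70, 59, 59, 50, 52, 53, 86, 138, 165, 169, 152, 107, 68, 73] [119, 119, 115, 95, 76, 68, 67, 61, 67, 84, 131, 173, 183, 172, 129, 83, 69, 93]
337 [106, 106, 105, 92, 79, 71, 71, 73, 75, 81, 105, 140, 162, 169, 150, 112, 63, 46] [123, 123, 115, 103, 88, 80, 78, 83, 87, 110, 147, 177, 185, 170, 124, 77, 56, 46]
```

```bash
python3 -c "
from bench import bot
print(bot.sign_off())"
```

```text
the job is handed in; nothing more can be done
None
```

The carrier is locked against its end stops and the orange key is back upright in its own rack hole. I handed the job in at about 29 s, within the 61 s limit.

**What I did**
- I gripped the orange key in the rack by its handle and carried it over the clamp.
- I found the bore's centre by touching its walls lightly. The key then dropped into the hex socket without any searching turn. The push stayed below what the sensor can tell from noise.
- I turned it clockwise about 1.1 rad, until the torque rose from about 0.3 N m to 2.05 N m, which I took as the stop.
- I eased the torque off, drew the key straight out and put it back at the pose I had picked it up from.

**Last checks**
- **Carrier:** the top view shows no visible gap at the end stops and the brass cam against the carrier. Its edge moved about 0.75 pixel, roughly 2.2 mm, which fits the stated 1.8 to 3.6 mm.
- **Key:** it went down to the height it was gripped at and the floor pushed back with about 6 N. The wrist picture puts it within about 1 mm and 0.01 rad of where it started.
- **Surroundings:** nothing else looks moved in the pictures, and the gripper is about 12 cm clear of the key.

**Checks that failed or disagreed**
- My colour-based shift of the board read 37 mm. I rejected it because the arm hid part of the board in one picture and the edge profiles contradict it.
- The twisting torque flickered by about ±0.6 N m while the key sat in the socket before turning.
- The gripper read about 14.4 mm on the 16 mm handle throughout.

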